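# Hang a notched ceramic core print on its drying peg

## Task

Pick up the cream ceramic core print and hang it on the thick, slanted peg of the core tree that leans towards the robot: slide it down along the peg, and when its flange lands on the peg's locating key, keep a light push on it and turn it until the notch drops over the key, then slide it fully home on the rubber seat and let go. The key can stand anywhere up to 40 degrees either side of the peg's top, so find it by feel. The ceramic is brittle: never push it on the tree with more than about 20 N, do not drop it or let it run down by itself, and leave the other things on the bench alone.

Things in the scene. Friction and masses are not known exactly. Their poses are not given: they have to be found in the camera images.
- core_print: Loose cream ceramic core print, about 0.25 kg, flange down on the bench. Flange 60 mm diameter, 21 mm tall; above it a round sleeve 40 mm diameter (grip here); 80 mm tall; straight 21 mm bore right through. Origin: centre of the underside, z up. A notch in the flange's +x side, bore to rim: 8 mm wide, 17.5 mm up from the underside. It starts within 0.8 rad of pointing straight away from the robot.
- seat (a point): Centre of the face of the black rubber seat, 36 mm diameter, at the root of the front peg; gives 1 mm per 5 N, at most 4 mm. z: up along the peg, 52 degrees above level, leaning towards the robot; x: to the peg's upper side. A 6 mm square key, 7 to 13 mm above the seat, stands out from the peg to 24 mm off its axis: a flange not lined up with it stops 13 mm above the seat.
- nose (a point): Tip of the front peg, on its axis 72 mm from the seat; same axes as the seat. The steel peg is straight, 19 mm diameter, its last 22 mm tapering to a blunt 7 mm nose. The direction of its key is not measured: anywhere from -0.7 to +0.7 rad about z, counted from the x axis, different each time; it stays put when pushed.
- tree: Core drying tree bolted to the bench: round grey foot 140 mm diameter, post 160 mm tall, three pegs. The thick front peg leans towards the robot (the tree's -x); two thin plain pegs lean away on the far side, up to 195 mm high. Origin: centre of the foot's underside; the seat is 46 mm to -x and 149 mm up from it. Fixed.
- rammer: Bystander: loose brass rammer head, 64 mm diameter foot, 32 mm neck, 75 mm tall, upright. Origin: centre of the underside. It and the core print swap places.
- lift_pin: Bystander: loose bronze lifting pin lying down, 18 mm diameter, 122 mm long with a 60 mm cross bar. Origin: under its middle, on the bench.
- rack: Bystander: fixed slotted steel rack 150 x 110 mm, 63 mm tall, holding the plates upright. Origin: centre of the underside.
- plate0: Bystander: loose aluminium core plate 86 x 80 x 6 mm upright in the rack; its top is 88 mm above the bench. Origin: middle of its lower edge.
- plate1: Bystander: as plate0.
- plate2: Bystander: as plate0.
There are look-alikes about, which are no part of the job. Of the things that look like the tree, the smallest one is meant.

How it is judged:
By the outcome, as a careful person would: the job done as asked, in the order asked, and still so for the second after the job is handed in, with the robot touching nothing.
It also fails if it takes over 72 s, if anything falls off the work surface, if the arm or the gripper's body presses on something with over 40 N, if the wrist force passes 120 N, or if a joint passes its speed limit or range.

## Robot

A 7-joint arm with a two-finger parallel gripper is mounted at the origin on the work surface. World frame = base frame: x ahead of the robot, y to its left, z up, the work surface at z = 0. Lengths are in m, angles in rad, forces in N, time in s.
With the tool pointing down it reaches from about 0.4 to 0.875 m from the base axis. Payload 19.3 kg.
Tool frame: the origin (TCP) lies on the centre line of the jaws, within the pads' length; the fingertips stand 11 mm ahead of it and the grasp point (between the pads) lies 8 mm behind it; y points along the fingers, x is the direction in which the jaws open and shut, and the axes are right-handed (so a half turn about y gives the same grasp; the last joint's range is limited). The gripper opens to 85 mm and grips with 20 to 120 N. Pads are 22 mm wide; open, the fingers measure 114 mm over their backs; the gripper's body (76 mm by 85 mm) begins 54 mm behind the grasp point. The pads swing forward as they close: fully open they stand 13 mm farther back than shut.
Start: joints at [1.156, 0.521, -0.036, 1.599, 0.021, 1.021, -0.113], TCP at [0.211, -0.588, 0.242] pointing down, gripper open.
Joint ranges: [-2.91, 2.91], [-0.3, 2.13], [-1.5, 1.42], [0.17, 2.43], [-1.26, 4.41], [0.16, 1.93], [-2.52, 2.52]. Speed limits (rad/s): [1.89, 1.89, 2.39, 2.39, 3.01, 3.01, 3.01].

## Interface

Orientations are given as [roll, pitch, yaw] about the fixed x, y, z axes, in that order (R = Rz(yaw) Ry(pitch) Rx(roll)).
In Python, from workcell import monitor, cams, bot gives the robot as it stands.
- The arm moves only by the tool send_rows, never from a script. Its argument "series" is text: rows parted by semicolons, each of 7 numbers parted by spaces: the turn, a rotation vector about the tool's x, y, z in rad, then the shift along the tool's x, y, z in mm, then the opening, from 0 (shut) to 1 (fully open). In form: ax ay az tx ty tz claw; .... A call has 1 to 20 rows; each row is the pose to reach, as a shift and turn from the pose commanded when the call began, along the tool's axes at that moment; what a row does not reach only later rows make up. A row lasts 1/12 s, in which the tool goes at most 41.7 mm and 7.16 degrees, less where a joint would pass 70% of its speed; a pose out of reach is approached as far as the arm can. A call with a gripper value outside its range is refused whole. The fingers move at their own pace and stop on an object; "force" is the grip in N (left out, the last holds). Time passes only in rows, so rows that repeat a pose let the fingers close. It gives the time, the measured TCP pose, the force and the opening at its end, in the units of the state.
- monitor.observe(): the state, without advancing time (a new reading comes with each control period).
- cams.grab_frame(name): name is "scene" or "top" or "wrist"; returns the picture (400x640x3 uint8, red, green, blue); there is no depth.
- cams.get_calibration(name): a dict with "mtx" (3x3 intrinsics, pixels), "origin" and "attitude" of the camera in the world. Camera axes: x right, y down, z forward; pixel columns grow to the right and rows downward; lengths in m; the calibration is good to about 2 mm. A picture is of the moment at which its call begins: read the wrist's pose just before it. get_calibration takes no time and is no camera call; for the wrist camera it gives the pose at the moment of the call.
- bot.job_done(): hands the job in, once; it reports no verdict.
The state is a dict: "clock": time; "qpos": joint angles; "qd": joint speeds; "joint_efforts": joint torques, N m; "position": TCP position; "tool_rot": TCP orientation; "force": force on the tool from outside, world axes, zero at the start; "moment": the same for the moment, N m; "grip_width": finger opening in m.
Only numpy, scipy, OpenCV 4.12 (cv2) and the standard library are available. Lean on these libraries where they do the work, as an engineer would, in place of code of your own. Each camera call takes 0.05 s, during which the arm holds its last target.

## Working session

There is one attempt and no reset: what is moved stays moved. The work goes in short steps, Python scripts to look and compute and a tool call to move; the robot and the scene stay as the last step left them, time stands still between calls to the robot, and variables do not carry over. Pictures are saved under pics/ and viewed, and the job is handed in when it is done.

Besides the shell and the picture viewer there is one more tool, called after "Emit:" as name(argument=value, ...) on one line, values as JSON. send_rows: Moves the arm, as the interface text tells. Its arguments: {"type":"object","properties":{"series":{"type":"string"},"force":{"type":"number"}},"required":["series"]}

```bash
ls; mkdir -p pics; python3 - <<'E'
from workcell import monitor,cams,bot
import cv2
print(monitor.observe())
for n in ["scene","top","wrist"]:
    c=cams.get_calibration(n);print(n,c)
    cv2.imwrite(f"pics/{n}0.png",cams.grab_frame(n)[:,:,::-1])
E
```

```text
pics
{'clock': 0.0, 'qpos': array([ 1.1557818 ,  0.52205632, -0.03632853,  1.60000244,  0.02119859,
        1.02111224, -0.11283948]), 'qd': array([-0.00096667,  0.00017841, -0.00136397,  0.00164987, -0.00029258,
        0.00012965, -0.00139364]), 'joint_efforts': array([-9.26288594e-04, -9.27100253e+01,  1.97989918e+00, -3.69930553e+01,
        1.80180359e-02,  8.09068879e-03,  2.22824161e-05]), 'position': array([ 0.21111771, -0.58791055,  0.24170135]), 'tool_rot': array([-1.57088041e+00,  1.19042483e-03, -1.22603116e+00]), 'force': array([0.9550592 , 0.58334515, 0.2703987 ]), 'moment': array([-0.02552011,  0.0018627 ,  0.04173406]), 'grip_width': 0.08561100889684936}
scene {'mtx': array([[415.85440265,   0.        , 315.93741881],
       [  0.        , 415.85440265, 196.90222253],
       [  0.        ,   0.        ,   1.        ]]), 'origin': array([ 1.36178922, -0.33241619,  0.64678779]), 'attitude': array([-2.15968003, -0.02181959,  1.20370894])}
top {'mtx': array([[448.23865725,   0.        , 317.22129143],
       [  0.        , 448.23865725, 193.95592754],
       [  0.        ,   0.        ,   1.        ]]), 'origin': array([ 0.53992535, -0.02023271,  1.23459254]), 'attitude': array([-3.04645124e+00,  2.45354766e-03, -1.58648431e+00])}
wrist {'mtx': array([[275.91180447,   0.        , 320.25022008],
       [  0.        , 275.91180447, 196.58377202],
       [  0.        ,   0.        ,   1.        ]]), 'origin': array([ 0.27989453, -0.56511869,  0.3734653 ]), 'attitude': array([ 2.84848788e+00,  9.29765731e-04, -1.22592688e+00])}
```

View pics/scene0.png

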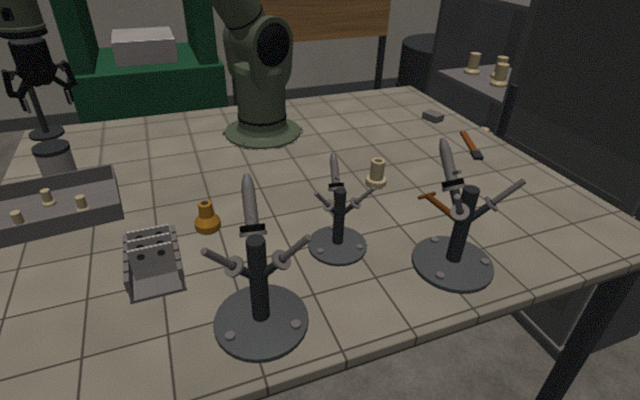

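View pics/top0.png

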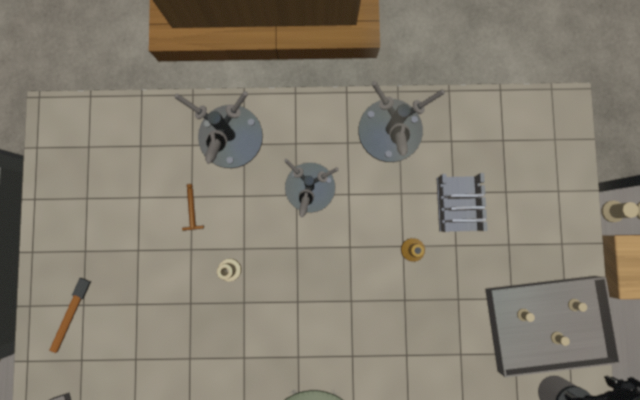

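View pics/wrist0.png

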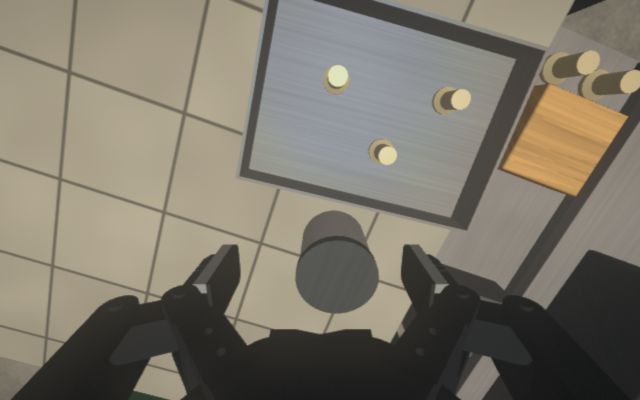

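Candidate trees in the top view: (231,137), (310,187) and (390,130). The one at (310,187) has the smallest foot (50 px across, about 137 mm, which matches 140 mm). The cream core print on the bench is at (229,271). The other cream pieces are in the tray or off the bench. I'll check both in enlarged crops.

```bash
python3 - <<'E'
import cv2,numpy as np
t=cv2.imread('pics/top0.png');s=cv2.imread('pics/scene0.png')
a=cv2.resize(t[150:230,265:365],None,fx=4,fy=4,interpolation=cv2.INTER_CUBIC)
b=cv2.resize(t[231:311,180:280],None,fx=4,fy=4,interpolation=cv2.INTER_CUBIC)
cv2.imwrite('pics/crop1.png',np.hstack([a,b]))
cv2.imwrite('pics/crop2.png',cv2.resize(s[140:270,290:410],None,fx=4.5,fy=4.5,interpolation=cv2.INTER_CUBIC))
E
```

```text
(no output)
```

View pics/crop1.png

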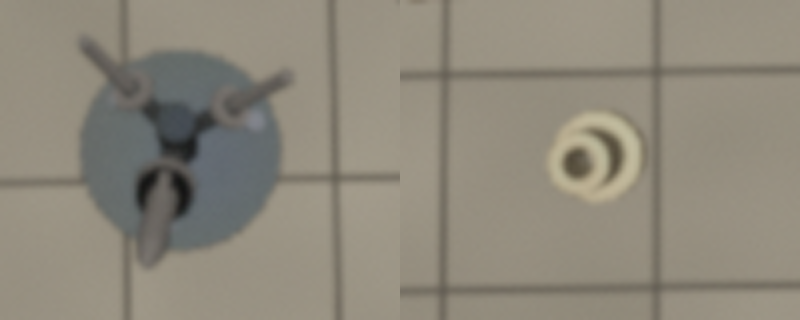

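View pics/crop2.png

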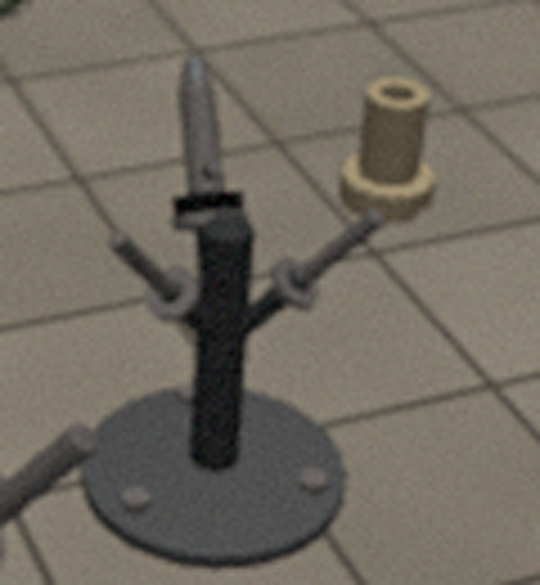

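```bash
cat > h.py <<'E'
import numpy as np,cv2
from scipy.spatial.transform import Rotation as R
from workcell import monitor,cams,bot
def RP(a): return R.from_euler('xyz',a)
def ray(c,u,v):
    K=c['mtx'];d=np.array([(u-K[0,2])/K[0,0],(v-K[1,2])/K[1,1],1.])
    d=RP(c['attitude']).apply(d);return np.array(c['origin']),d/np.linalg.norm(d)
def onz(c,u,v,z):
    o,d=ray(c,u,v);return o+d*(z-o[2])/d[2]
def tri(*l):
    A=np.zeros((3,3));b=np.zeros(3)
    for o,d in l:
        P=np.eye(3)-np.outer(d,d);A+=P;b+=P@o
    x=np.linalg.solve(A,b);return x,[np.linalg.norm((np.eye(3)-np.outer(d,d))@(x-o)) for o,d in l]
def proj(c,p):
    q=RP(c['attitude']).inv().apply(np.atleast_2d(p)-c['origin']);q=q@np.array(c['mtx']).T;return q[:,:2]/q[:,2:]
def shift(p_from,rot_from,p_to,R_to):
    """tool-frame mm and rotvec from measured pose"""
    R0=RP(rot_from);t=R0.inv().apply(np.array(p_to)-p_from)*1000
    rv=(R0.inv()*R_to).as_rotvec();return rv,t
E
python3 - <<'E'
from h import *
t=cams.get_calibration('top');s=cams.get_calibration('scene')
print('foot',onz(t,310.25,187.2,.006),'scene foot',onz(s,290+214/4.5,140+475/4.5,.006))
n,e=tri(ray(t,302,216.5),ray(s,333.5,152.7));print('nose',n,e)
q,e=tri(ray(t,306.2,197.5),ray(s,336,185.5));print('seat',q,e)
d=n-q;print(np.linalg.norm(d),np.degrees(np.arctan2(d[2],np.hypot(*d[:2]))),np.degrees(np.arctan2(d[1],d[0])))
print('core',onz(t,229.5,269.75,.021),onz(t,225,271.5,.08))
print('core scene top',onz(s,290+398/4.5,140+93/4.5,.08))
print('rammer',onz(t,413,250,.03),'pin',onz(t,192,208,.01))
E
```

```text
foot [ 6.76220207e-01 -1.30762204e-04  6.00000000e-03] scene foot [ 0.68135122 -0.00099628  0.006     ]
nose [0.58730978 0.01765662 0.20275514] [np.float64(0.0011455834046097337), np.float64(0.0011455834046097551)]
seat [0.63560265 0.00763055 0.14480449] [np.float64(0.0002288426964313198), np.float64(0.00022884269643130855)]
0.07609863180840377 49.59840841650602 168.27144994810294
core [0.45564796 0.21900234 0.021     ] [0.45551625 0.21882357 0.08      ]
core scene top [0.45931404 0.21821961 0.08      ]
rammer [ 0.50074979 -0.2720777   0.03      ] pin [0.62365536 0.32437382 0.01      ]
```

The crops confirm the small tree and the core print. Now I'll look for the notch on the flange in an enlarged scene view.

```bash
python3 - <<'E'
from h import *
f=np.mean([cams.grab_frame('scene').astype(float) for _ in range(4)],0).astype(np.uint8)[:,:,::-1]
a=cv2.resize(f[150:200,355:400],None,fx=12,fy=12,interpolation=cv2.INTER_CUBIC)
b=cv2.resize(f[150:200,320:350],None,fx=8,fy=12,interpolation=cv2.INTER_CUBIC)
cv2.imwrite('pics/crop3.png',np.clip(np.hstack([a,b]).astype(float)*1.4,0,255).astype(np.uint8))
E
```

```text
(no output)
```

View pics/crop3.png

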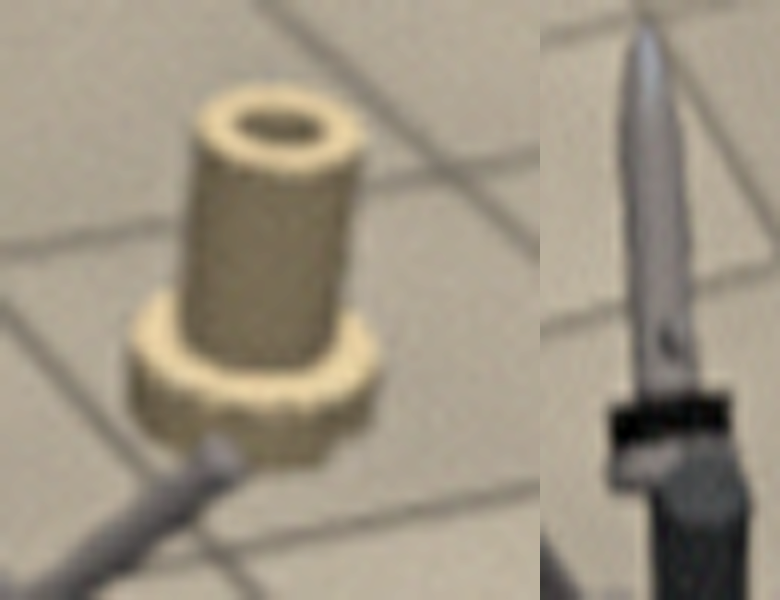

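The core print stands clear. There is a step in the lower right of its flange at crop (345,440), probably the notch, so its bearing is roughly +10°. The peg has a small dark spot at crop (668,340). Next I'll go above the core and check with the wrist camera.

```bash
python3 - <<'E'
from h import *
o=monitor.observe();p=o['position'];r=o['tool_rot'];print(o['clock'])
for P,yaw in [((.45,-.2,.26),-.4),((.4565,.2187,.20),.448)]:
    T=R.from_euler('xyz',[-np.pi/2,0,yaw]);print(*[np.round(x,3) for x in shift(p,r,P,T)])
E
```

```text
0.35
[-0.    -0.826 -0.   ] [-284.578  -17.77   355.971]
[-0.    -1.674 -0.   ] [-676.422   42.351  503.606]
```

Emit:
send_rows(series="0 -0.1 0 -30 -3 40 1;0 -0.2 0 -60 -6 75 1;0 -0.3 0 -90 -9 112 1;0 -0.4 0 -120 -12 150 1;0 -0.5 0 -155 -15 190 1;0 -0.6 0 -190 -16 230 1;0 -0.7 0 -225 -17 270 1;0 -0.78 0 -255 -18 310 1;0 -0.86 0 -285 -18 345 1;0 -0.94 0 -320 -18 365 1;0 -1.02 0 -355 -18 382 1;0 -1.1 0 -390 -18 395 1;0 -1.18 0 -425 -18 408 1;0 -1.26 0 -460 -18 420 1;0 -1.34 0 -495 -10 435 1;0 -1.42 0 -530 0 450 1;0 -1.5 0 -565 10 465 1;0 -1.58 0 -605 20 480 1;0 -1.65 0 -645 30 494 1;0 -1.674 0 -676 42 504 1")

```text
clock: 2.02
position: [0.4573, 0.182, 0.2112]
tool_rot: [-1.571, -0.001, 0.452]
force: [1.7, -0.9, 0.1]
grip_width: 0.085
```

Emit:
send_rows(series="0 0 0 0 0 0 1;0 0 0 0 0 0 1")

```text
clock: 2.18
position: [0.4565, 0.1822, 0.2107]
tool_rot: [-1.57, 0.001, 0.452]
force: [0.2, 0.2, 0.3]
grip_width: 0.0853
```

```bash
python3 - <<'E'
from h import *
o=monitor.observe();print(o)
c=cams.get_calibration('wrist')
f=cams.grab_frame('wrist')[:,:,::-1];cv2.imwrite('pics/w1.png',f)
for z in (0,.021,.08): print(proj(c,[.4565,.2187,z]))
E
```

```text
{'clock': 2.1833, 'qpos': array([ 0.03214652,  0.42170179, -0.68519799,  1.9510935 ,  0.33943891,
        0.88583644, -0.37633083]), 'qd': array([ 0.06272169, -0.02764149,  0.02981193,  0.01188481, -0.00563855,
        0.00929958,  0.02315396]), 'joint_efforts': array([-5.41473627e+00, -6.87063789e+01, -1.13316938e+01, -3.23717165e+01,
        4.59057908e-02, -4.09687730e-01, -7.21924715e-01]), 'position': array([0.45649533, 0.18224515, 0.21074275]), 'tool_rot': array([-1.56971146e+00,  8.75536034e-04,  4.52230287e-01]), 'force': array([0.24208386, 0.19223887, 0.25676523]), 'moment': array([ 0.01514184, -0.03000494, -0.02565814]), 'grip_width': 0.08533351472951135}
[[334.35694367 146.80104607]]
[[335.25507436 148.9199868 ]]
[[338.51386371 156.60837957]]
```

View pics/w1.png

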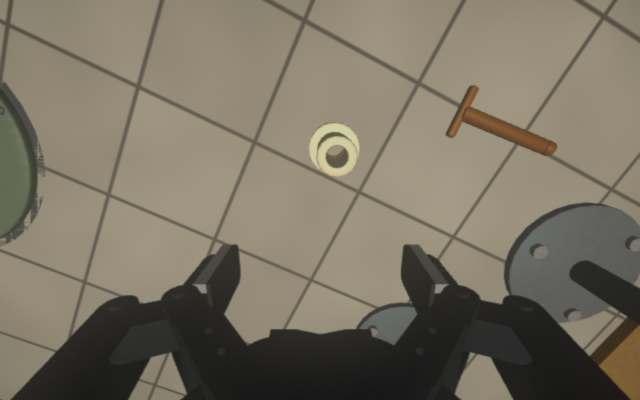

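```bash
python3 - <<'E'
from h import *
c=cams.get_calibration('wrist');f=cv2.imread('pics/w1.png')
m=cv2.inRange(cv2.cvtColor(f,cv2.COLOR_BGR2HSV),(18,45,150),(40,255,255))[110:190,300:370]
ys,xs=np.nonzero(m);print(xs.min()+300,xs.max()+300,ys.min()+110,ys.max()+110)
cv2.imwrite('pics/w1c.png',cv2.resize(f[110:190,295:375],None,fx=7,fy=7,interpolation=cv2.INTER_CUBIC))
print(onz(c,333.5,148.5,.021),onz(c,336.5,156.5,.08))
E
```

```text
300 369 110 189
[0.45519842 0.21624359 0.021     ] [0.45544252 0.21599488 0.08      ]
```

View pics/w1c.png

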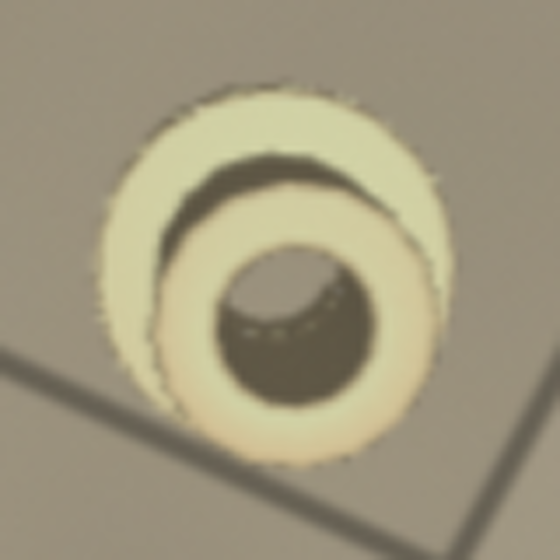

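Emit:
send_rows(series="0 0 0 7 20 16 1;0 0 0 14.5 50 31.5 1;0 0 0 14.5 80 31.5 1;0 0 0 14.5 110 31.5 1;0 0 0 14.5 130 31.5 1;0 0 0 14.5 145 31.5 1;0 0 0 14.5 155 31.5 1;0 0 0 14.5 161 31.5 1;0 0 0 14.5 161 31.5 1;0 0 0 14.5 161 31.5 1")

```text
clock: 3.07
position: [0.4572, 0.2144, 0.0509]
tool_rot: [-1.571, -0.001, 0.447]
force: [-0.6, -0.3, 0.4]
grip_width: 0.0853
```

```bash
python3 - <<'E'
from h import *
print(monitor.observe())
f=cams.grab_frame('wrist')[:,:,::-1];cv2.imwrite('pics/w2.png',f)
E
```

```text
{'clock': 3.0667, 'qpos': array([-0.17817741,  0.68307507, -0.50938201,  2.02665425,  0.59707389,
        0.57996558, -0.6567333 ]), 'qd': array([ 0.00067809, -0.01215106, -0.00837348, -0.00185272, -0.00139395,
        0.00175821,  0.00211207]), 'joint_efforts': array([ -0.1842167 , -84.75017309,  -8.35699618, -19.20351326,
         0.15623823,  -0.14245303,  -0.11831706]), 'position': array([0.45721127, 0.21437401, 0.05094796]), 'tool_rot': array([-1.57102122e+00, -7.31274506e-04,  4.47113214e-01]), 'force': array([-0.63701159, -0.34990174,  0.38790344]), 'moment': array([ 0.00641179, -0.00636981, -0.02136644]), 'grip_width': 0.08529455145549612}
```

View pics/w2.png

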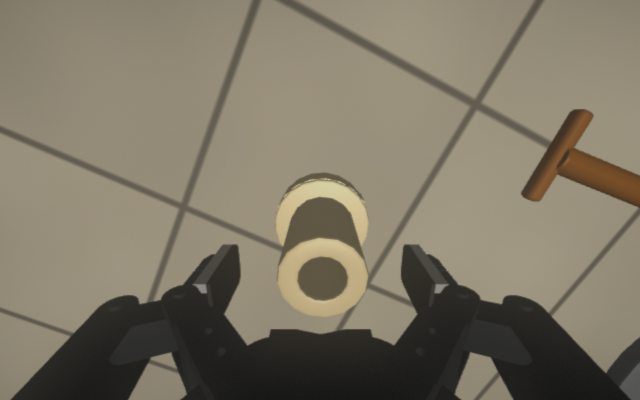

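```bash
python3 - <<'E'
from h import *
c=cams.get_calibration('wrist');o=monitor.observe();print(o['position'])
for p in [onz(c,323,277,.08),onz(c,322.5,217,.021)]:
    print(p, RP(o['tool_rot']).inv().apply(p-o['position'])*1000)
E
```

```text
[0.4573042  0.21457395 0.0511824 ]
[0.45458377 0.21926239 0.08      ] [ -0.38899818 -28.81900758   5.39904903]
[0.45293931 0.22359404 0.021     ] [-0.07105648 30.18065906 10.02568043]
```

Emit:
send_rows(series="0 0 0 0 0 4 1;0 0 0 0 0 4 0.6;0 0 0 0 0 4 0.3;0 0 0 0 0 4 0;0 0 0 0 0 4 0;0 0 0 0 0 4 0;0 0 0 0 0 4 0;0 0 0 0 0 4 0", force=60)

```text
clock: 3.78
position: [0.4551, 0.2183, 0.0507]
tool_rot: [-1.571, -0.0, 0.448]
force: [-1.1, -0.4, 9.5]
grip_width: 0.0384
```

```bash
python3 - <<'E'
from h import *
o=monitor.observe();print(o['position'],o['tool_rot'],o['force'],o['moment'],o['grip_width'])
f=cams.grab_frame('wrist')[:,:,::-1];cv2.imwrite('pics/w3.png',f)
E
```

```text
[0.45513276 0.21830726 0.05066641] [-1.57105021e+00 -3.57263029e-04  4.47982112e-01] [-1.10359339 -0.41633563  9.4773049 ] [-0.25805992  0.54490964  0.06603742] 0.038438685926965435
```

View pics/w3.png

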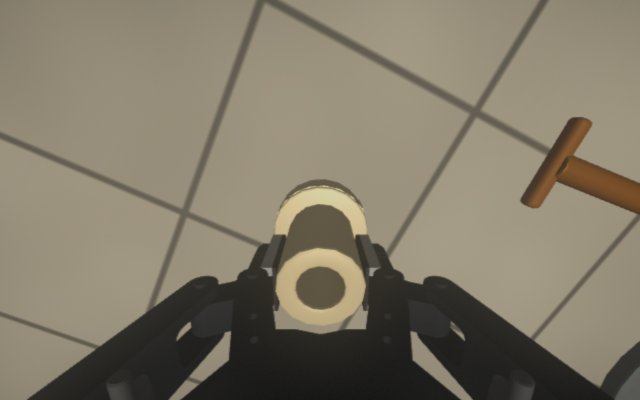

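```bash
cat >> h.py <<'E'
psi=np.radians(168.5)
def pegframe(psi=psi):
    d=np.array([np.cos(psi),np.sin(psi),0]);a=np.radians(52)
    u=np.cos(a)*d+np.array([0,0,np.sin(a)]);x=-np.sin(a)*d+np.array([0,0,np.cos(a)])
    return x,np.cross(u,x),u
def toolR(alpha,psi=psi):
    """tool with y=-u, tool x at angle alpha about u from peg x"""
    x,y,u=pegframe(psi);tx=np.cos(alpha)*x+np.sin(alpha)*y;ty=-u
    return R.from_matrix(np.stack([tx,ty,np.cross(tx,ty)],1))
E
python3 - <<'E'
from h import *
o=monitor.observe();p=o['position'];r=o['tool_rot']
x,y,u=pegframe();nose=np.array([.588,.0177,.204]);print(x,y,u)
for P,T in [(nose+.081*u+[0,0,.06],toolR(0)),(nose+.091*u,toolR(0))]:
    print(P,*[np.round(q,3) for q in shift(p,r,P,T)])
E
```

```text
[ 0.7721912  -0.15710408  0.61566148] [1.99367934e-01 9.79924705e-01 1.38777878e-17] [-0.60330189  0.12274316  0.78801075]
[0.53913255 0.0276422  0.32782887] [-0.215  0.624 -0.639] [  -6.755 -277.144 -208.309]
[0.53309953 0.02886963 0.27570898] [-0.215  0.624 -0.639] [ -11.677 -225.026 -204.579]
```

Emit:
send_rows(series="0 0 0 0 -15 0 0;0 0 0 0 -40 0 0;0 0 0 0 -75 0 0;0 0 0 0 -110 0 0;-0.015 0.045 -0.046 0 -145 -12 0;-0.031 0.09 -0.093 0 -175 -27 0;-0.047 0.138 -0.141 -1 -200 -45 0;-0.063 0.185 -0.189 -2 -225 -63 0;-0.079 0.231 -0.236 -2 -245 -80 0;-0.095 0.277 -0.284 -3 -260 -97 0;-0.111 0.324 -0.331 -4 -270 -114 0;-0.127 0.37 -0.379 -4 -275 -131 0;-0.143 0.416 -0.426 -5 -277 -147 0;-0.159 0.462 -0.473 -5 -277 -162 0;-0.174 0.506 -0.518 -6 -277 -176 0;-0.188 0.547 -0.56 -6 -277 -188 0;-0.2 0.582 -0.596 -6 -277 -197 0;-0.21 0.61 -0.625 -7 -277 -204 0;-0.215 0.624 -0.639 -7 -277 -208 0;-0.215 0.624 -0.639 -7 -277 -208 0")

```text
clock: 5.5
position: [0.5382, 0.0272, 0.3267]
tool_rot: [-1.572, -0.662, -0.201]
force: [0.3, 0.0, -2.4]
grip_width: 0.0385
```

```bash
python3 - <<'E'
from h import *
o=monitor.observe();print(o)
x,y,u=pegframe();M=RP(o['tool_rot']).as_matrix();print(M.T@u, M.T@x)
f=np.mean([cams.grab_frame('scene').astype(float) for _ in range(3)],0).astype(np.uint8)[:,:,::-1]
cv2.imwrite('pics/s4.png',f)
cv2.imwrite('pics/s4c.png',cv2.resize(f[60:220,280:420],None,fx=4.5,fy=3.7,interpolation=cv2.INTER_CUBIC))
cv2.imwrite('pics/w4.png',cams.grab_frame('wrist')[:,:,::-1])
E
```

```text
{'clock': 5.5, 'qpos': array([ 0.0700185 ,  0.07300592, -0.44486773,  2.20548518,  0.94153794,
        0.46120412, -1.34198049]), 'qd': array([ 0.00640377,  0.00158237, -0.01887887, -0.02531956, -0.10054817,
        0.00999632,  0.12788859]), 'joint_efforts': array([ -0.38802269, -45.21533489,  -0.27790915, -36.83496952,
         3.79439101,  -1.20658547,  -2.62613811]), 'position': array([0.53821   , 0.02718227, 0.32672455]), 'tool_rot': array([-1.57189695, -0.66249471, -0.20075096]), 'force': array([ 0.2941686 ,  0.00577778, -2.44891422]), 'moment': array([0.16916766, 0.98793818, 0.01149292]), 'grip_width': 0.03852292091458417}
[-7.30405459e-04 -9.99999101e-01 -1.12408145e-03] [ 9.99999733e-01 -7.30438763e-04  2.92171902e-05]
```

View pics/s4.png

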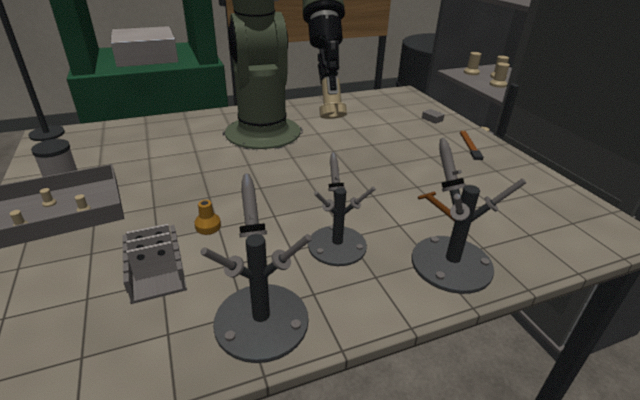

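View pics/w4.png

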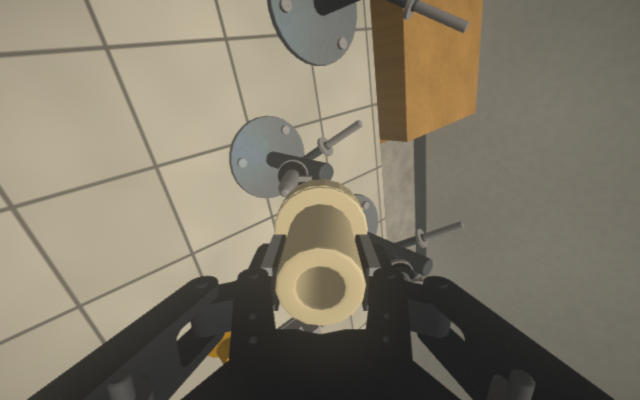

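```bash
python3 - <<'E'
from h import *
f=cv2.imread('pics/s4.png')
cv2.imwrite('pics/s4c.png',np.clip(cv2.resize(f[80:130,305:365],None,fx=12,fy=12,interpolation=cv2.INTER_CUBIC)*1.3,0,255))
E
```

```text
[ WARN:0@0.512] global loadsave.cpp:1063 imwrite_ Unsupported depth image for selected encoder is fallbacked to CV_8U.
```

View pics/s4c.png

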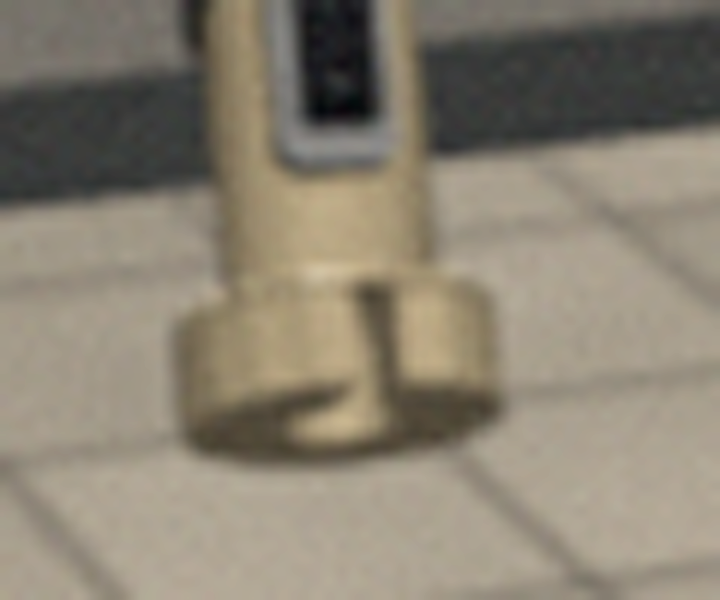

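```bash
python3 - <<'E'
from h import *
from scipy.optimize import least_squares
o=monitor.observe();c=cams.get_calibration('scene')
M=RP(o['tool_rot']).as_matrix();tcp=o['position']
# core frame: z=-toolY, x=toolX rotated by beta about core z
X=M[:,0];Z=-M[:,1];Y=np.cross(Z,X)
def pt(org,ang,r,h): return org+r*(np.cos(ang)*X+np.sin(ang)*Y)+h*Z
def org(dx,dz,h0): return tcp+M@np.array([dx,h0,dz])
def pred(v):
    b,dz,dx=v;g=org(dx,dz,.0507)
    w=np.arcsin(4/30)
    pts=[pt(g,b+w,.03,0),pt(g,b-w,.03,0),pt(g,b,.03,.0175)]
    P=proj(c,pts)
    an=np.linspace(0,2*np.pi,361);L=proj(c,[pt(g,a,.03,.0105) for a in an])
    return P,L[:,0].min(),L[:,0].max()
m=np.array([[337.5,114.2],[334,112.3]])
def res(v):
    P,l,r=pred(v)
    a=P[:2][np.argsort(-P[:2,0])]
    return np.r_[(a-m).ravel(),P[2]-[336,104.3],l-320,r-346.4]
s=least_squares(res,[0,0,0]);print(s.x,res(s.x))
E
```

```text
[-0.00039732  0.00352567 -0.01509367] [ 0.38284741 -1.38900554  0.29367135  0.67242607 -0.59312476  0.69377446
 -0.12489699  0.03615226]
```

```bash
python3 - <<'E'
from h import *
from scipy.optimize import least_squares
o=monitor.observe();c=cams.get_calibration('scene')
M=RP(o['tool_rot']).as_matrix();tcp=o['position']
X=M[:,0];Z=-M[:,1];Y=np.cross(Z,X)
def pts(v):
    b,dz,h0=v;g=tcp+M@np.array([0,h0,dz]);w=np.arcsin(4/30)
    f=lambda ang,r,h:g+r*(np.cos(ang)*X+np.sin(ang)*Y)+h*Z
    an=np.linspace(0,2*np.pi,361)
    return proj(c,[f(b+w,.03,0),f(b-w,.03,0),f(b,.03,.0175)]),proj(c,[f(a,.03,.0105) for a in an]),proj(c,[f(a,.03,0) for a in an])
m=np.array([[337.5,114.2],[334,112.3]])
def res(v):
    P,L,B=pts(v);a=P[:2][np.argsort(-P[:2,0])]
    return np.r_[(a-m).ravel(),P[2]-[336,104.3],L[:,0].min()-320,L[:,0].max()-346.4]
s=least_squares(res,[0,0,.05],x_scale=[.1,.01,.01]);print(s.x,res(s.x))
f=cv2.imread('pics/s4.png');k=12
g=cv2.resize(f[80:130,305:365],None,fx=k,fy=k,interpolation=cv2.INTER_CUBIC)
P,L,B=pts(s.x)
q=lambda a:tuple(int(t) for t in ((a-[305,80]+.5)*k))
for a in L: cv2.circle(g,q(a),1,(0,0,255),-1)
for a in B: cv2.circle(g,q(a),1,(0,255,0),-1)
for a in P: cv2.circle(g,q(a),4,(255,0,0),-1)
cv2.imwrite('pics/s4d.png',g)
E
```

```text
[-0.00377611  0.00028429  0.05491805] [ 0.42075514 -1.33888808  0.26609574  0.72893471 -0.60034663  0.60837018
 -0.35090134  0.26186348]
```

View pics/s4d.png

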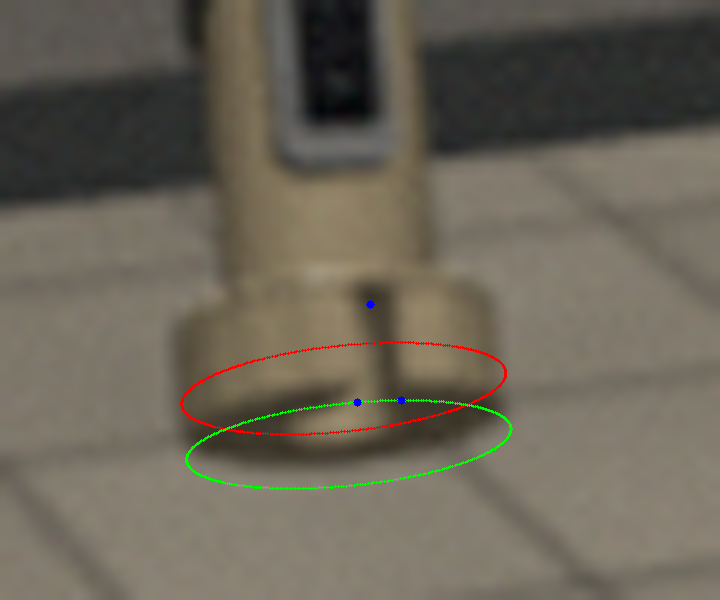

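```bash
python3 - <<'E'
from h import *
f=cv2.imread('pics/w4.png');s=cv2.imread('pics/s4.png')
a=cv2.resize(f[150:200,265:345],None,fx=10,fy=10,interpolation=cv2.INTER_CUBIC)
cv2.imwrite('pics/w4c.png',a)
b=cv2.resize(s[145:200,315:360],None,fx=10,fy=10,interpolation=cv2.INTER_CUBIC).astype(float)
cv2.imwrite('pics/s4e.png',np.clip(b*1.3,0,255).astype(np.uint8))
c=cams.get_calibration('scene');cw=cams.get_calibration('wrist')
x,y,u=pegframe();nose=np.array([.588,.0177,.204]);seat=nose-.072*u
for k in (-.7,-.35,0,.35,.7):
    t=seat+.010*u+.024*(np.cos(k)*x+np.sin(k)*y);print(k,(proj(c,t)[0]-[315,145]+.5)*10,(proj(cw,t)[0]-[265,150]+.5)*10)
for t in (seat,seat+.01*u,nose): print((proj(c,t)[0]-[315,145]+.5)*10,(proj(cw,t)[0]-[265,150]+.5)*10)
E
```

```text
-0.7 [158.18047308 341.9768881 ] [410.12399377 392.52158549]
-0.35 [193.45844802 337.49726141] [444.08074642 334.44880821]
0 [230.96704012 334.20147117] [455.49439882 267.45236341]
0.35 [265.82496797 332.51929762] [442.50849286 199.46784851]
0.7 [293.55300672 332.65465525] [406.21547547 138.89095517]
[214.25457402 390.68806122] [262.88816953 249.53860624]
[210.39572713 347.14338522] [254.3548749  267.35547992]
[186.59048682  78.51612346] [187.93753149 406.0298688 ]
```

View pics/w4c.png

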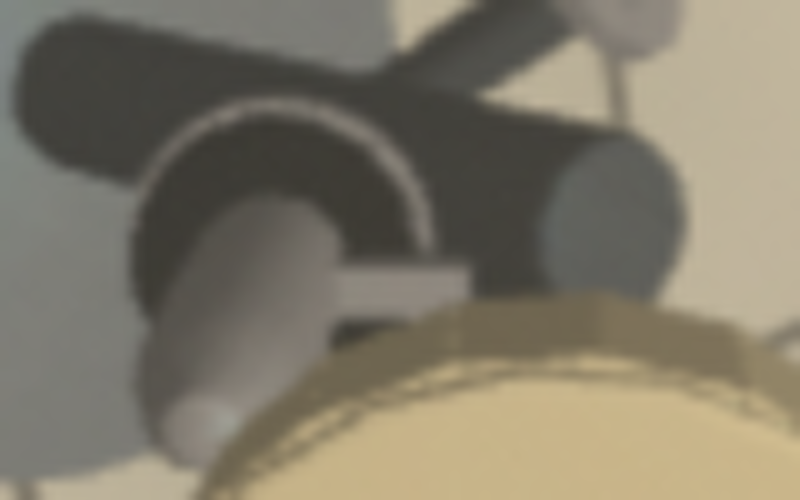

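View pics/s4e.png

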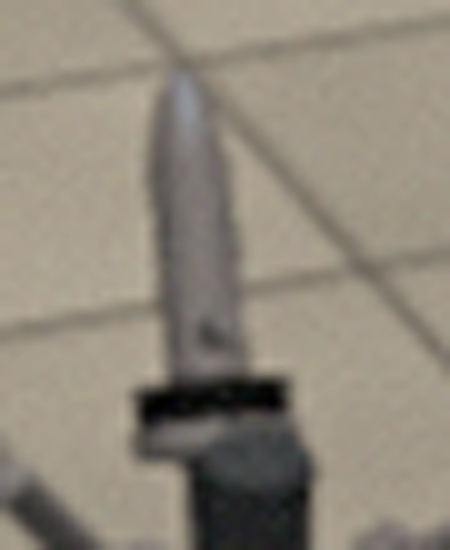

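```bash
python3 - <<'E'
from h import *
from scipy.optimize import least_squares
T=cams.get_calibration('top');S=cams.get_calibration('scene');W=cams.get_calibration('wrist')
def res(v):
    n=v[:3];x,y,u=pegframe(v[3]);s=n-.072*u
    ft=s+.046*np.array([-np.cos(v[3]),-np.sin(v[3]),0]);ft[2]=s[2]-.149+.006
    r=[]
    for c,p,m,w in [(T,n,(302,216.0),1),(S,n,(332.5,152.0),1),(W,n,(284.5,192.0),1),(W,s,(292.6,176.5),.5),(T,s,(306.2,197.5),1),(S,s,(335.5,183.5),.5),(T,ft,(310.25,187.2),1),(S,ft,(337.6,245.5),1)]:
        d=np.linalg.norm(p-c['origin'])/c['mtx'][0,0]*1000
        r+=list((proj(c,p)[0]-m)*w*d*(2 if c is W else 1))
    r.append((ft[2]-.006)*1000*2)
    return np.array(r)
s=least_squares(res,[.588,.0177,.204,psi],x_scale=[.01,.01,.01,.1]);print(s.x,np.degrees(s.x[3]));print(res(s.x).round(1))
n=s.x[:3];x,y,u=pegframe(s.x[3]);seat=n-.072*u
for k in (-.4,-.2,-.1,0,.1,.2):
    t=seat+.013*u+.024*(np.cos(k)*x+np.sin(k)*y);print(k,(proj(S,t)[0]-[315,145]+.5)*10,(proj(W,t)[0]-[265,150]+.5)*10)
    
E
```

```text
[0.58878303 0.01568447 0.205295   2.96364058] 169.80409743134598
[ 0.8 -0.9  0.   0.3  1.1 -0.  -0.5 -1.7 -0.1  2.9  0.2 -0.1  0.2 -1.4
 -1.  -2.  -0.9]
-0.4 [185.8599411  323.02476431] [455.24310137 354.83317601]
-0.2 [207.28530798 320.59411452] [466.06203872 317.40849213]
-0.1 [218.04303258 319.54952078] [468.53829064 297.94543466]
0 [228.67635213 318.63417056] [469.00266497 278.23362836]
0.1 [239.07100942 317.85778995] [467.43710236 258.46857563]
0.2 [249.11578366 317.22848169] [463.84382275 238.84893284]
```

```bash
sed -i 's/^psi=.*/psi=2.9636/' h.py; cat >> h.py <<'E'
nose=np.array([.5888,.0157,.2053])
E
python3 - <<'E'
from h import *
f=cv2.imread('pics/w4.png');cv2.imwrite('pics/w4e.png',cv2.resize(f[170:340,260:385],None,fx=4,fy=3.5,interpolation=cv2.INTER_CUBIC))
o=monitor.observe();c=cams.get_calibration('wrist');Rt=RP(o['tool_rot'])
for u,v in [(320.5,288.5),(320.5,286)]:
    a,d=ray(c,u,v);a=Rt.inv().apply(a-o['position']);d=Rt.inv().apply(d)
    print((a+d*(-.0293-a[1])/d[1])*1000)
x,y,u=pegframe()
for s,al in [(.03,.25)]:
    P=nose+(s+.0507)*u;print(*[q.round(3) for q in shift(o['position'],o['tool_rot'],P,toolR(al))])
E
```

```text
[ -0.13607989 -29.3         -0.78768989]
[ -0.13588399 -29.3          0.46417604]
[ 0.013 -0.267 -0.003] [-34.526  47.253  -3.211]
```

View pics/w4e.png

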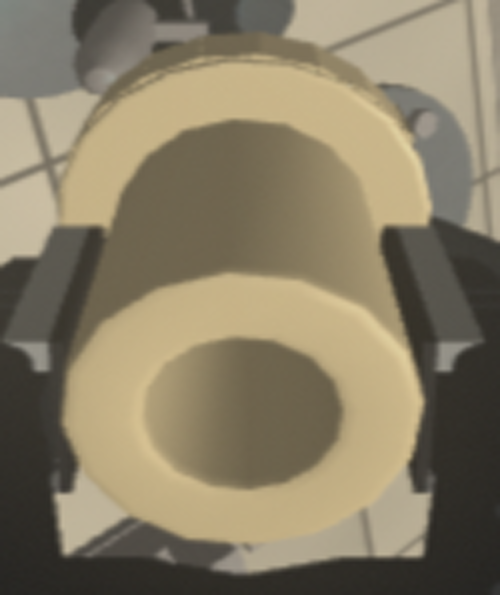

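Emit:
send_rows(series="0.003 -0.04 0 -5 5 0 0;0.006 -0.1 0 -15 14 -1 0;0.01 -0.17 -0.002 -26 26 -2 0;0.012 -0.23 -0.003 -33 38 -3 0;0.013 -0.267 -0.003 -34.5 45 -3.2 0;0.013 -0.267 -0.003 -34.5 47.2 -3.2 0;0.013 -0.267 -0.003 -34.5 47.2 -3.2 0;0.013 -0.267 -0.003 -34.5 47.2 -3.2 0")

```text
clock: 6.37
position: [0.5401, 0.0244, 0.2693]
tool_rot: [-1.761, -0.64, 0.133]
force: [0.3, 0.3, -2.4]
grip_width: 0.0385
```

```bash
cat >> h.py <<'E'
def rep(al=None):
    o=monitor.observe();x,y,u=pegframe();M=RP(o['tool_rot']).as_matrix()
    und=o['position']+M@np.array([0,.0507,0]);d=und-(nose-.072*u)
    F=o['force']
    print('t',o['clock'],'off x,y,h mm',np.round([d@x*1e3,d@y*1e3,d@u*1e3],2),'tilt',np.round(M.T@u,3),'alpha',round(np.arctan2(M[:,0]@y,M[:,0]@x),3),'F xyu',np.round([F@x,F@y,F@u],1),'M xyu',np.round([o['moment']@q for q in (x,y,u)],2),'q',np.round(o['qpos'],2))
E
python3 - <<'E'
from h import *
rep()
cv2.imwrite('pics/w5.png',cams.grab_frame('wrist')[:,:,::-1])
s=np.mean([cams.grab_frame('scene').astype(float) for _ in range(2)],0)[:,:,::-1]
cv2.imwrite('pics/s5.png',np.clip(1.3*cv2.resize(s[100:200,290:380],None,fx=6,fy=6,interpolation=cv2.INTER_CUBIC),0,255).astype(np.uint8))
t=cams.grab_frame('top')[:,:,::-1];cv2.imwrite('pics/t5.png',cv2.resize(t[160:260,260:360],None,fx=5,fy=5,interpolation=cv2.INTER_CUBIC))
E
```

```text
t 6.3667 off x,y,h mm [  0.48  -0.11 102.17] tilt [ 0.001 -1.    -0.001] alpha 0.248 F xyu [-1.3  0.4 -2.1] M xyu [-0.    1.01 -0.06] q [ 0.04  0.17 -0.41  2.28  1.34  0.4  -1.48]
```

View pics/w5.png

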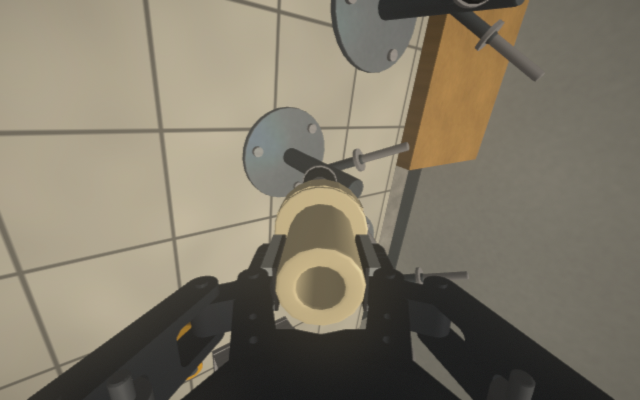

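View pics/s5.png

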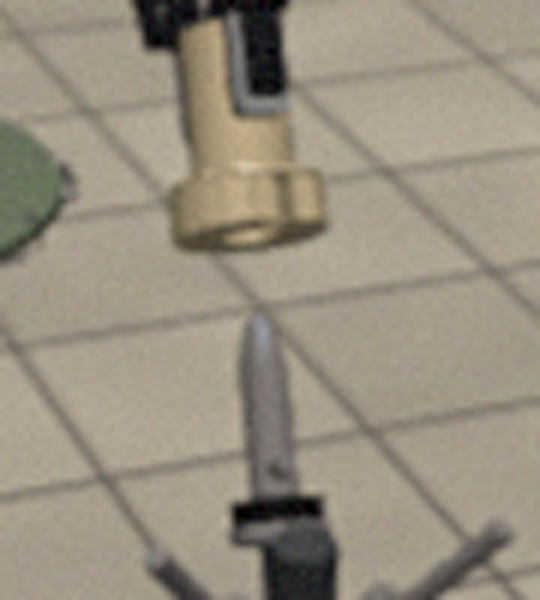

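```bash
python3 - <<'E'
from h import *
o=monitor.observe();M=RP(o['tool_rot']).as_matrix();S=cams.get_calibration('scene')
g=cv2.imread('pics/s5.png');px=lambda p:((proj(S,p)-[290,100]+.5)*6).astype(int)
X,Z=M[:,0],-M[:,1];Y=np.cross(Z,X);org=o['position']+M[:,1]*.0507
an=np.linspace(0,2*np.pi,200)
ci=lambda o_,X,Y,Z,r,h:[o_+r*(np.cos(a)*X+np.sin(a)*Y)+h*Z for a in an]
for r,h in [(.03,0),(.03,.021),(.02,.021),(.02,.045),(.0105,0)]:
    cv2.polylines(g,[px(ci(org,X,Y,Z,r,h))],True,(0,0,255),1)
x,y,u=pegframe();s=nose-.072*u
for r,h in [(.018,0),(.0095,.0),(.0095,.05),(.0035,.072)]: cv2.polylines(g,[px(ci(s,x,y,u,r,h))],True,(0,255,0),1)
for k in (-.1,): cv2.circle(g,tuple(px([s+.01*u+.024*(np.cos(k)*x+np.sin(k)*y)])[0]),3,(255,0,0),-1)
cv2.imwrite('pics/s5b.png',g)
W=cams.get_calibration('wrist');g=cv2.imread('pics/w5.png')[130:230,250:390];g=cv2.resize(g,None,fx=5,fy=5,interpolation=cv2.INTER_CUBIC)
px=lambda p:((proj(W,p)-[250,130]+.5)*5).astype(int)
for r,h in [(.03,0),(.03,.021)]: cv2.polylines(g,[px(ci(org,X,Y,Z,r,h))],True,(0,0,255),1)
for r,h in [(.018,0),(.0095,.0),(.0095,.05),(.0035,.072)]: cv2.polylines(g,[px(ci(s,x,y,u,r,h))],True,(0,255,0),1)
cv2.imwrite('pics/w5b.png',g)
E
```

```text
(no output)
```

View pics/s5b.png

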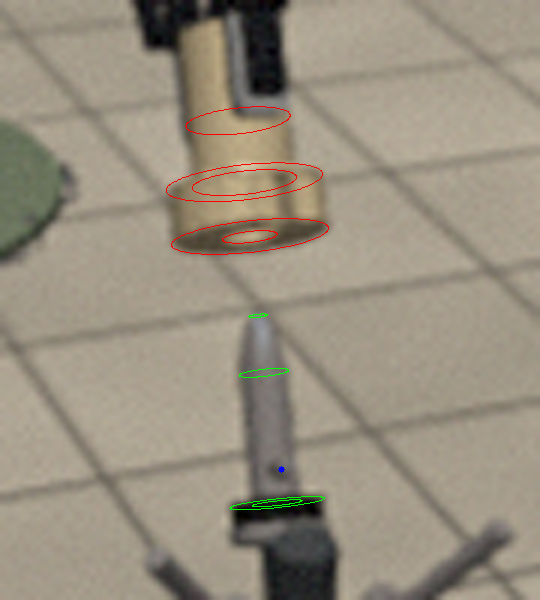

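View pics/w5b.png

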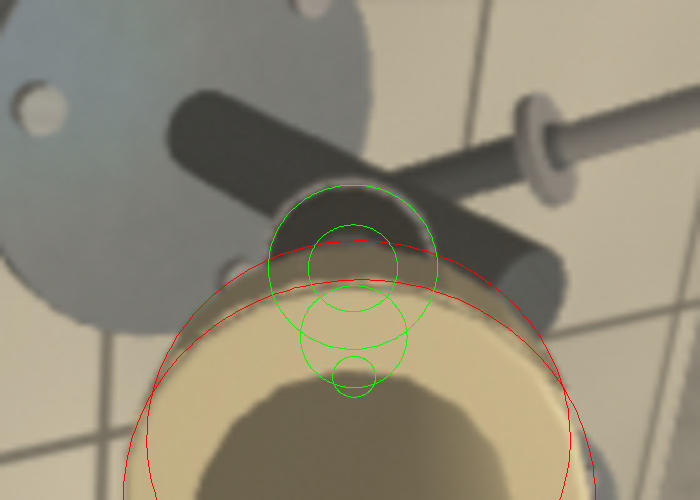

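View pics/t5.png

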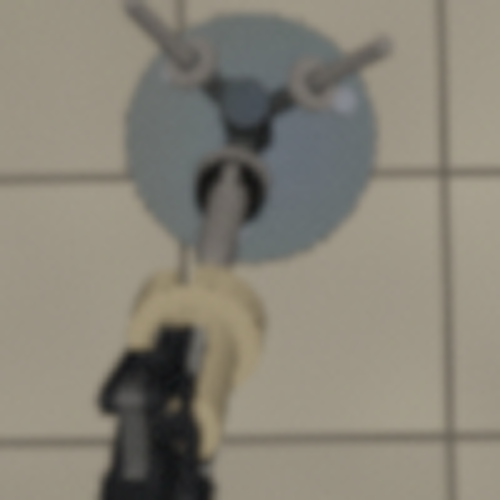

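Emit:
send_rows(series="0 0 0 0 5 0 0;0 0 0 0 10 0 0;0 0 0 0 15 0 0;0 0 0 0 20 0 0;0 0 0 0 25 0 0;0 0 0 0 29 0 0;0 0 0 0 32 0 0;0 0 0 0 35 0 0;0 0 0 0 38 0 0;0 0 0 0 41 0 0")

```text
clock: 7.4
position: [0.565, 0.0197, 0.2365]
tool_rot: [-1.762, -0.64, 0.135]
force: [0.6, -0.2, -2.7]
grip_width: 0.0383
```

```bash
python3 -c "
from h import *
rep()"
```

```text
t 7.4 off x,y,h mm [ 0.22 -0.28 60.77] tilt [ 0.001 -1.    -0.001] alpha 0.249 F xyu [-1.2 -0.1 -2.5] M xyu [0.01 1.12 0.03] q [ 0.04  0.27 -0.4   2.27  1.57  0.4  -1.68]
```

Emit:
send_rows(series="0 0 0 0 2 0 0;0 0 0 0 4 0 0;0 0 0 0 6 0 0;0 0 0 0 8 0 0;0 0 0 0 10 0 0;0 0 0 0 12 0 0;0 0 0 0 14 0 0")

```text
clock: 7.98
position: [0.5734, 0.0182, 0.2254]
tool_rot: [-1.762, -0.64, 0.135]
force: [-0.4, -0.5, -3.6]
grip_width: 0.0385
```

```bash
python3 -c "
from h import *
rep()"
```

```text
t 7.9833 off x,y,h mm [ 0.14 -0.3  46.75] tilt [ 0.001 -1.    -0.001] alpha 0.25 F xyu [-2.5 -0.5 -2.7] M xyu [-0.01  1.03 -0.03] q [ 0.04  0.31 -0.4   2.26  1.64  0.41 -1.74]
```

Emit:
send_rows(series="0 0 0 0 2 0 0;0 0 0 0 4 0 0;0 0 0 0 6 0 0;0 0 0 0 8 0 0;0 0 0 0 10 0 0;0 0 0 0 12 0 0")

```text
clock: 8.48
position: [0.5807, 0.0169, 0.2159]
tool_rot: [-1.762, -0.64, 0.135]
force: [0.3, 0.8, -2.9]
grip_width: 0.0386
```

```bash
python3 -c "
from h import *
rep();rep()"
```

```text
t 8.4833 off x,y,h mm [ 0.15 -0.33 34.73] tilt [ 0.001 -1.    -0.001] alpha 0.25 F xyu [-1.7  0.8 -2.4] M xyu [ 0.01  1.03 -0.05] q [ 0.05  0.34 -0.4   2.25  1.69  0.41 -1.78]
t 8.4833 off x,y,h mm [ 0.15 -0.33 34.73] tilt [ 0.001 -1.    -0.001] alpha 0.25 F xyu [-1.7  0.8 -2.4] M xyu [ 0.01  1.03 -0.05] q [ 0.05  0.34 -0.4   2.25  1.69  0.41 -1.78]
```

Emit:
send_rows(series="0 0 0 0 2 0 0;0 0 0 0 4 0 0;0 0 0 0 6 0 0;0 0 0 0 8 0 0;0 0 0 0 10 0 0;0 0 0 0 12 0 0;0 0 0 0 14 0 0;0 0 0 0 15 0 0;0 0 0 0 16 0 0")

```text
clock: 9.23
position: [0.5903, 0.0151, 0.2034]
tool_rot: [-1.762, -0.64, 0.135]
force: [0.1, -0.4, -2.5]
grip_width: 0.0389
```

```bash
python3 -c "
from h import *
rep()"
```

```text
t 9.2333 off x,y,h mm [ 0.13 -0.34 18.8 ] tilt [ 0.001 -1.    -0.001] alpha 0.25 F xyu [-1.4 -0.4 -2. ] M xyu [0.03 1.01 0.02] q [ 0.06  0.38 -0.41  2.24  1.76  0.43 -1.84]
```

Now I'll creep down to the key, at most 0.5 mm per row, in short calls with force checks.

Emit:
send_rows(series="0 0 0 0 0.5 0 0;0 0 0 0 1 0 0;0 0 0 0 1.5 0 0;0 0 0 0 2 0 0;0 0 0 0 2.5 0 0;0 0 0 0 3 0 0")

```text
clock: 9.73
position: [0.5921, 0.0148, 0.2012]
tool_rot: [-1.762, -0.64, 0.135]
force: [-1.0, -0.5, -1.9]
grip_width: 0.0382
```

Emit:
send_rows(series="0 0 0 0 0.5 0 0;0 0 0 0 1 0 0;0 0 0 0 1.5 0 0")

```text
clock: 9.98
position: [0.593, 0.0146, 0.1999]
tool_rot: [-1.762, -0.64, 0.135]
force: [-0.5, -0.1, -2.1]
grip_width: 0.0383
```

```bash
python3 -c "
from h import *
rep()"
```

```text
t 9.9833 off x,y,h mm [ 0.17 -0.33 14.4 ] tilt [ 0.001 -1.    -0.001] alpha 0.25 F xyu [-1.7 -0.2 -1.4] M xyu [-0.02  1.    0.04] q [ 0.07  0.39 -0.41  2.24  1.77  0.43 -1.85]
```

Emit:
send_rows(series="0 0 0 0 0.4 0 0;0 0 0 0 0.8 0 0;0 0 0 0 0.8 0 0")

```text
clock: 10.23
position: [0.5933, 0.0147, 0.1995]
tool_rot: [-1.763, -0.64, 0.135]
force: [-7.8, 0.6, 6.1]
grip_width: 0.0385
```

```bash
python3 -c "
from h import *
rep()"
```

```text
t 10.2333 off x,y,h mm [ 0.13 -0.2  13.86] tilt [ 0.001 -1.    -0.001] alpha 0.25 F xyu [-2.4 -0.8  9.6] M xyu [-0.19  1.11 -0.01] q [ 0.07  0.39 -0.41  2.24  1.78  0.43 -1.85]
```

Emit:
send_rows(series="0 0 0 0 0.4 0 0;0 0 0 0 0.8 0 0;0 0 0 0 0.8 0 0")

```text
clock: 10.48
position: [0.5936, 0.0148, 0.1992]
tool_rot: [-1.763, -0.641, 0.136]
force: [-19.8, 1.0, 16.9]
grip_width: 0.0382
```

```bash
python3 -c "
from h import *
rep()"
```

```text
t 10.4833 off x,y,h mm [ 0.16 -0.1  13.5 ] tilt [ 0.001 -1.    -0.001] alpha 0.25 F xyu [-5.1 -2.5 25.5] M xyu [-0.46  1.31 -0.06] q [ 0.07  0.39 -0.41  2.24  1.78  0.43 -1.85]
```

That second step pushed too hard (about 27 N), so I'm backing off at once.

Emit:
send_rows(series="0 0 0 0 -1.0 0 0;0 0 0 0 -1.0 0 0")

```text
clock: 10.65
position: [0.5933, 0.0146, 0.1997]
tool_rot: [-1.763, -0.64, 0.135]
force: [-1.2, -0.2, -1.0]
grip_width: 0.0383
```

```bash
python3 -c "
from h import *
rep()"
```

```text
t 10.65 off x,y,h mm [ 0.26 -0.3  14.04] tilt [ 0.001 -1.    -0.001] alpha 0.25 F xyu [-1.5 -0.5 -0.1] M xyu [-0.01  1.13  0.06] q [ 0.07  0.39 -0.41  2.24  1.77  0.43 -1.85]
```

Emit:
send_rows(series="0 0 0 0 0.3 0 0;0 0.02 0 0 0.3 0 0;0 0.04 0 0 0.3 0 0;0 0.06 0 0 0.3 0 0;0 0.08 0 0 0.3 0 0;0 0.1 0 0 0.3 0 0")

```text
clock: 11.15
position: [0.5935, 0.015, 0.1994]
tool_rot: [-1.687, -0.656, 0.011]
force: [-9.9, 2.5, 7.5]
grip_width: 0.0382
```

```bash
python3 -c "
from h import *
rep()"
```

```text
t 11.15 off x,y,h mm [ 0.16  0.14 13.78] tilt [ 0.001 -1.    -0.   ] alpha 0.149 F xyu [-3.4  0.7 12.2] M xyu [0.05 1.13 0.16] q [ 0.08  0.39 -0.43  2.24  1.77  0.44 -1.95]
```

Emit:
send_rows(series="0 0 0 0 -0.2 0 0;0 0.02 0 0 -0.2 0 0;0 0.04 0 0 -0.2 0 0;0 0.06 0 0 -0.2 0 0;0 0.08 0 0 -0.2 0 0")

```text
clock: 11.57
position: [0.5934, 0.0149, 0.1994]
tool_rot: [-1.625, -0.662, -0.09]
force: [-5.5, 1.8, 3.9]
grip_width: 0.0386
```

```bash
python3 -c "
from h import *
rep()"
```

```text
t 11.5667 off x,y,h mm [ 0.08  0.02 13.82] tilt [ 0.001 -1.    -0.   ] alpha 0.069 F xyu [-2.1  0.8  6.6] M xyu [0.09 1.19 0.12] q [ 0.09  0.39 -0.44  2.24  1.77  0.44 -2.02]
```

Emit:
send_rows(series="0 0.02 0 0 0 0 0;0 0.04 0 0 0 0 0;0 0.06 0 0 0 0 0")

```text
clock: 11.82
position: [0.5933, 0.0149, 0.1994]
tool_rot: [-1.578, -0.664, -0.167]
force: [-4.7, 1.1, 0.8]
grip_width: 0.0384
```

```bash
python3 -c "
from h import *
rep()"
```

```text
t 11.8167 off x,y,h mm [ 0.02 -0.05 13.78] tilt [ 0.001 -1.    -0.   ] alpha 0.009 F xyu [-3.3  0.3  3.6] M xyu [0.18 1.19 0.11] q [ 0.1   0.39 -0.45  2.24  1.77  0.44 -2.08]
```

Emit:
send_rows(series="0 0.02 0 0 0.15 0 0;0 0.04 0 0 0.15 0 0")

```text
clock: 11.98
position: [0.5934, 0.0148, 0.1992]
tool_rot: [-1.547, -0.664, -0.218]
force: [-3.2, 0.9, -0.1]
grip_width: 0.0386
```

```bash
python3 -c "
from h import *
rep()"
```

```text
t 11.9833 off x,y,h mm [-0.   -0.04 13.6 ] tilt [ 0.001 -1.    -0.   ] alpha -0.031 F xyu [-2.7  0.4  2. ] M xyu [0.13 1.2  0.05] q [ 0.1   0.4  -0.46  2.24  1.77  0.45 -2.12]
```

Emit:
send_rows(series="0 0.02 0 0 0.15 0 0;0 0.02 0 0 0.3 0 0")

```text
clock: 12.15
position: [0.5937, 0.0144, 0.1989]
tool_rot: [-1.531, -0.663, -0.244]
force: [-0.8, 0.7, -3.7]
grip_width: 0.0384
```

```bash
python3 -c "
from h import *
rep()"
```

```text
t 12.15 off x,y,h mm [ 0.03 -0.43 13.12] tilt [ 0.001 -1.    -0.001] alpha -0.052 F xyu [-3.   0.5 -2.4] M xyu [-0.02  1.28  0.02] q [ 0.11  0.4  -0.46  2.24  1.77  0.45 -2.14]
```

The force fell back to baseline and the height is now below the landing height, so the notch has dropped over the key. I'll turn slightly further to centre it and slide on.

Emit:
send_rows(series="0 0.015 0 0 0.3 0 0;0 0.03 0 0 0.6 0 0;0 0.03 0 0 0.9 0 0")

```text
clock: 12.4
position: [0.5942, 0.0143, 0.1982]
tool_rot: [-1.508, -0.661, -0.282]
force: [-1.1, 0.6, -2.6]
grip_width: 0.0384
```

```bash
python3 -c "
from h import *
rep()"
```

```text
t 12.4 off x,y,h mm [ 0.02 -0.44 12.3 ] tilt [ 0.001 -1.    -0.001] alpha -0.082 F xyu [-2.6  0.4 -1.3] M xyu [0.01 1.41 0.01] q [ 0.11  0.4  -0.46  2.23  1.77  0.45 -2.17]
```

Emit:
send_rows(series="0 0 0 0 0.8 0 0;0 0 0 0 1.6 0 0;0 0 0 0 2.4 0 0;0 0 0 0 3.2 0 0;0 0 0 0 4 0 0")

```text
clock: 12.82
position: [0.5967, 0.014, 0.1951]
tool_rot: [-1.509, -0.662, -0.28]
force: [-1.7, 0.8, -2.3]
grip_width: 0.0386
```

```bash
python3 -c "
from h import *
rep()"
```

```text
t 12.8167 off x,y,h mm [ 0.07 -0.33  8.29] tilt [ 0.001 -1.    -0.001] alpha -0.08 F xyu [-2.8  0.4 -0.7] M xyu [ 0.02  1.62 -0.01] q [ 0.11  0.41 -0.46  2.23  1.78  0.45 -2.18]
```

Emit:
send_rows(series="0 0 0 0 0.8 0 0;0 0 0 0 1.6 0 0;0 0 0 0 2.4 0 0;0 0 0 0 3.2 0 0;0 0 0 0 4 0 0")

```text
clock: 13.23
position: [0.5991, 0.0135, 0.1919]
tool_rot: [-1.509, -0.662, -0.28]
force: [-3.5, 0.2, -3.2]
grip_width: 0.0381
```

```bash
python3 -c "
from h import *
rep()"
```

```text
t 13.2333 off x,y,h mm [ 0.1  -0.35  4.29] tilt [ 0.001 -1.    -0.001] alpha -0.08 F xyu [-4.7 -0.5 -0.4] M xyu [-0.    1.75 -0.02] q [ 0.12  0.42 -0.47  2.23  1.8   0.46 -2.19]
```

Emit:
send_rows(series="0 0 0 -0.15 0.6 0 0;0 0 0 -0.15 1.2 0 0;0 0 0 -0.15 1.8 0 0;0 0 0 -0.15 2.4 0 0")

```text
clock: 13.57
position: [0.6005, 0.0133, 0.1901]
tool_rot: [-1.509, -0.662, -0.28]
force: [-2.2, 1.1, -3.4]
grip_width: 0.0384
```

```bash
python3 -c "
from h import *
rep()"
```

```text
t 13.5667 off x,y,h mm [ 0.08 -0.37  1.94] tilt [ 0.001 -1.    -0.001] alpha -0.081 F xyu [-4.   0.7 -1.3] M xyu [ 0.01  1.52 -0.05] q [ 0.12  0.43 -0.47  2.23  1.81  0.46 -2.19]
```

Emit:
send_rows(series="0 0 0 0 0.5 0 0;0 0 0 0 1 0 0;0 0 0 0 1.4 0 0;0 0 0 0 1.4 0 0")

```text
clock: 13.9
position: [0.6013, 0.0132, 0.189]
tool_rot: [-1.509, -0.662, -0.28]
force: [-3.5, 0.6, -0.9]
grip_width: 0.0383
```

```bash
python3 -c "
from h import *
rep()"
```

```text
t 13.9 off x,y,h mm [ 0.08 -0.28  0.58] tilt [ 0.001 -1.    -0.001] alpha -0.08 F xyu [-3.3  0.   1.4] M xyu [-0.03  1.57 -0.02] q [ 0.12  0.43 -0.47  2.22  1.81  0.46 -2.2 ]
```

Contact with the rubber has begun. I'll press on gently to confirm the seat's stiffness.

Emit:
send_rows(series="0 0 0 0 0.4 0 0;0 0 0 0 0.8 0 0;0 0 0 0 0.8 0 0")

```text
clock: 14.15
position: [0.6018, 0.0131, 0.1884]
tool_rot: [-1.509, -0.662, -0.28]
force: [-5.9, 0.4, 1.2]
grip_width: 0.0387
```

```bash
python3 -c "
from h import *
rep()"
```

```text
t 14.15 off x,y,h mm [ 0.1  -0.25 -0.14] tilt [ 0.001 -1.    -0.001] alpha -0.08 F xyu [-3.9 -0.6  4.5] M xyu [-0.05  1.65 -0.02] q [ 0.12  0.43 -0.47  2.22  1.81  0.46 -2.2 ]
```

Emit:
send_rows(series="0 0 0 0 0.3 0 0;0 0 0 0 0.3 0 0.55;0 0 0 0 0.3 0 0.6;0 0 0 0 0.3 0 0.7;0 0 0 0 0.3 0 0.75;0 0 0 0 0.3 0 0.75;0 0 0 0 0.3 0 0.75")

```text
clock: 14.73
position: [0.602, 0.013, 0.1882]
tool_rot: [-1.509, -0.662, -0.28]
force: [-0.7, 0.9, -0.4]
grip_width: 0.0639
```

```bash
python3 - <<'E'
from h import *
rep();print(monitor.observe()['grip_width'])
cv2.imwrite('pics/w6.png',cams.grab_frame('wrist')[:,:,::-1])
s=cams.grab_frame('scene')[:,:,::-1]
cv2.imwrite('pics/s6.png',np.clip(1.3*cv2.resize(s[100:200,290:380],None,fx=6,fy=6,interpolation=cv2.INTER_CUBIC),0,255).astype(np.uint8))
E
```

```text
t 14.7333 off x,y,h mm [ 0.17 -0.36 -0.5 ] tilt [ 0.001 -1.    -0.001] alpha -0.081 F xyu [-0.9  0.8  0.2] M xyu [-0.05  0.69  0.03] q [ 0.12  0.43 -0.47  2.22  1.81  0.46 -2.2 ]
0.06392295341930748
```

View pics/w6.png

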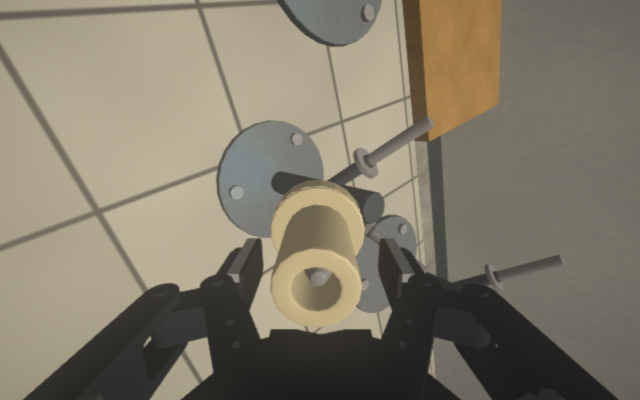

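View pics/s6.png

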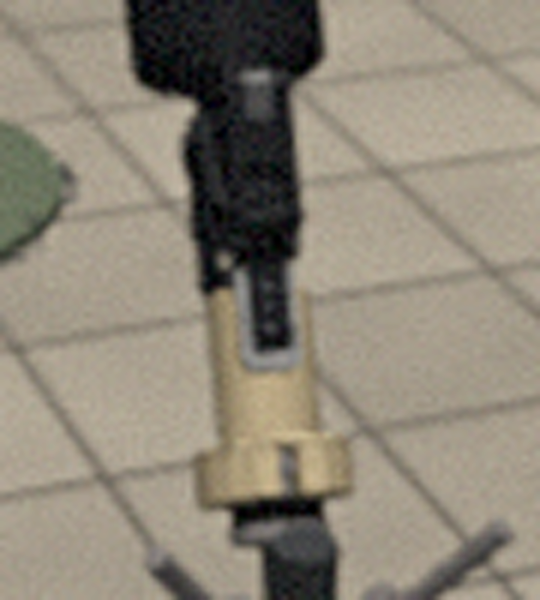

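The gripper is open. The flange sits on the black seat at crop (275,500), and the key shows inside the notch at (288,465). Now I'll withdraw straight along the peg.

Emit:
send_rows(series="0 0 0 0 -2 0 0.75;0 0 0 0 -6 0 0.75;0 0 0 0 -12 0 0.75;0 0 0 0 -22 0 0.75;0 0 0 0 -35 0 0.75;0 0 0 0 -50 0 0.75;0 0 0 0 -65 0 0.75;0 0 0 0 -80 0 0.75;0 0 0 0 -95 0 0.75;0 0 0 0 -105 0 0.75;0 0 0 0 -105 0 0.75;0 0 0 0 -105 0 0.75")

```text
clock: 15.83
position: [0.5383, 0.0246, 0.2715]
tool_rot: [-1.508, -0.663, -0.28]
force: [-0.3, -0.8, 0.2]
grip_width: 0.0641
```

```bash
python3 - <<'E'
from h import *
rep()
s=cams.grab_frame('scene')[:,:,::-1]
g=np.clip(1.3*cv2.resize(s[100:200,290:380],None,fx=6,fy=6,interpolation=cv2.INTER_CUBIC),0,255).astype(np.uint8)
S=cams.get_calibration('scene');px=lambda p:((proj(S,p)-[290,100]+.5)*6).astype(int)
x,y,u=pegframe();st=nose-.072*u;an=np.linspace(0,6.2832,100)
for h in (0,.021): cv2.polylines(g,[px([st+h*u+.03*(np.cos(a)*x+np.sin(a)*y) for a in an])],True,(0,0,255),1)
cv2.polylines(g,[px([st+.08*u+.02*(np.cos(a)*x+np.sin(a)*y) for a in an])],True,(0,0,255),1)
cv2.imwrite('pics/s7.png',g);cv2.imwrite('pics/s7full.png',s)
cv2.imwrite('pics/w7.png',cams.grab_frame('wrist')[:,:,::-1])
E
```

```text
t 15.8333 off x,y,h mm [  0.51  -0.19 105.03] tilt [ 0.003 -1.    -0.   ] alpha -0.081 F xyu [ 0.  -0.9  0.3] M xyu [0.02 0.67 0.01] q [ 0.08  0.17 -0.46  2.28  1.33  0.41 -1.8 ]
```

View pics/s7.png

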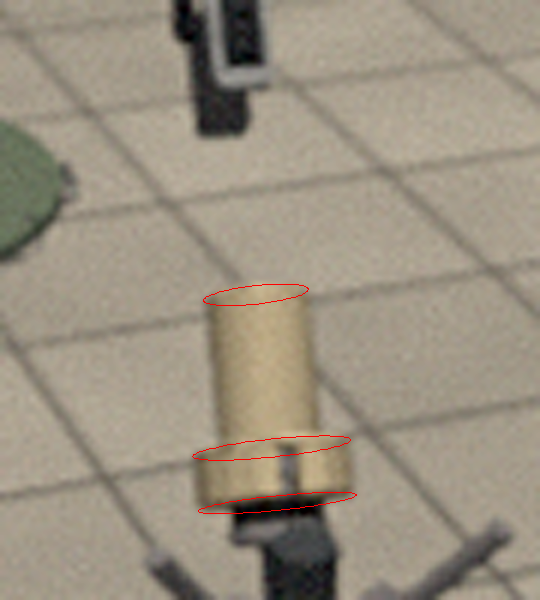

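View pics/s7full.png

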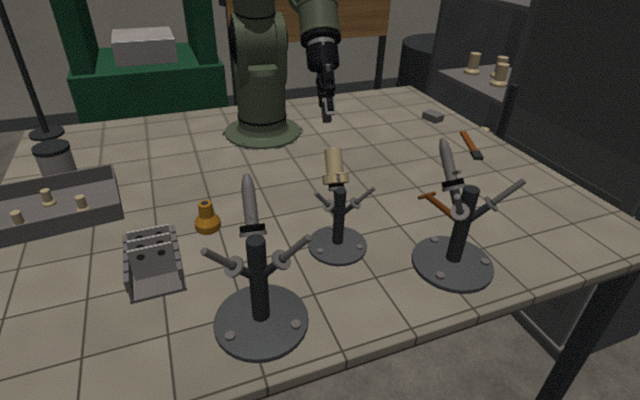

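The core print sits fully home: the seated-model outline matches it, and the key is in the notch. The gripper is clear and the bystanders are where they were. Handing in.

```bash
python3 -c "
from workcell import bot
print(bot.job_done())"
```

```text
the job is handed in; nothing more can be done
None
```

The core print is hanging on the front peg of the smallest tree, fully home on the rubber seat with its notch over the key. I handed it in at about 16 s of the 72 s allowed.

**One limit was exceeded:** when the flange first landed on the key, one push step went too far. It reached about 27 N for a moment, above the roughly 20 N limit for the ceramic. I backed off straight away, and every later reading showed about 14 N or less.

**What I did:** I gripped the sleeve, tilted the core to the peg's angle and slid it down until the flange landed on the key. I kept a light push while turning it until the notch dropped over the key, at about −0.05 rad from the peg's top. Then I centred it, slid it down, and pressed it on the seat with about 6.5 N before letting go. The seat gave about 1 mm per 4–5 N, as described.

**Last checks:**
- **Seating:** the scene picture after withdrawal matches the outline of a seated core to within 1–2 px, and the key shows inside the notch.
- **Gripper:** it is about 105 mm back along the peg and touching nothing, with the force reading near zero.
- **Other things on the bench:** they look unmoved in the last scene picture.
- **Disagreement:** contact heights along the peg were about 0.9 mm off my camera estimate, so I relied on feel there.

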